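Empty the milling jar

TASK

The milling run is over and the open steel jar still lies on the rollers of the jar mill with the grinding cylinders in it. Tip all five white ceramic cylinders out of the jar into the flat steel tray, then stand the empty jar upright, mouth up, on the round cork mat. Leave the other things on the bench where they are.

Things in the scene. Friction and masses are not known exactly. Their poses are not given: they have to be found in the camera images.
- jar: open stainless steel milling jar, 60 mm outside diameter, 100 mm long, 0.22 kg; wall 3 mm, base 4 mm; the last 10 mm at the mouth drawn in to 57 mm outside, 51 mm inside. Starts lying level on the mill's rollers, axis 85 mm above the bench, base next to the motor housing. Origin: centre of the outside of its base; z runs along the jar from base to mouth (up when the jar stands upright)
- jar_mouth (a point): centre of the jar's mouth, 100 mm from the base along the jar's axis
- mill: grey jar mill, fixed, 116 mm (x) by 206 mm (y). Two rubber rollers along its y, 28 mm diameter, axes 46 mm high at x = -21 and +21 mm, from y = -86 to +48 mm; the one at +x turns freely. Motor housing 77 mm high at y = +56 to +102 mm, bearing plate 64 mm high at y = -100 to -92 mm. Origin on the bench under its centre, z up. A jar laid along the rollers lies with its axis at x = 0, 85 mm up
- tray: flat open dark steel tray with a low rim, fixed to the bench: 140 mm (its x) by 160 mm (its y) outside, walls 3 mm thick, on 10 mm feet: inner floor 13 mm and rim 37 mm above the bench. Origin on the bench under its centre, z up. It stands beside the mill, on either side of it
- cork_mat: round cork mat, 104 mm across, 6 mm thick, fixed flat on the bench left of the mill and the tray; origin at the centre of its underside
- media_0: white ceramic grinding cylinder, 16 mm in diameter and 16 mm long, 13 g, one of five that lie loose in the jar; origin at its centre, z along its axis
- media_1: white ceramic grinding cylinder, 16 mm in diameter and 16 mm long, 13 g, one of five that lie loose in the jar; origin at its centre, z along its axis
- media_2: white ceramic grinding cylinder, 16 mm in diameter and 16 mm long, 13 g, one of five that lie loose in the jar; origin at its centre, z along its axis
- media_3: white ceramic grinding cylinder, 16 mm in diameter and 16 mm long, 13 g, one of five that lie loose in the jar; origin at its centre, z along its axis
- media_4: white ceramic grinding cylinder, 16 mm in diameter and 16 mm long, 13 g, one of five that lie loose in the jar; origin at its centre, z along its axis
- jar_lid: the jar's grey ribbed screw lid, 62 mm across, 14 mm thick, lying flat at the back, right of the brass weight; origin at the centre of its underside
- tape_black: flat reel of black tape with a pale core, 64 mm across, 18 mm high, lying left of the cork mat; origin at the centre of its underside
- wash_bottle: round plastic squeeze bottle with a cap, 68 mm across, 153 mm high, standing in the wooden tray at the right; origin at the centre of its underside
- ptfe_tape: small flat reel of white thread tape with a blue core, 48 mm across, 13 mm high, lying at the back in the middle; origin at the centre of its underside
- tweezers: tweezers, 115 mm long, 9 mm high, lying flat at the back, left of the tape reel; origin at the centre of its underside
- calibration_mass: small brass weight with a knob on top, 30 mm across, 53 mm high, standing at the back, right of the tape reel; origin at the centre of its underside

How it is judged (in metres and radians):
On the way, in this order (a step that is already met when the one before it is completed fails the run):
1. the jar is tipped over the tray, its mouth pointing below level (angle between jar's own z axis and vertical above 1.65 rad and x of jar_mouth in the frame of tray between -0.09 and 0.09 m and y of jar_mouth in the frame of tray between -0.1 and 0.1 m), for 0.1 s.
2. all five grinding cylinders lie in the tray (x of media_0 in the frame of tray between -0.069 and 0.069 m and y of media_0 in the frame of tray between -0.079 and 0.079 m and z of each of media_0, media_1, media_2, media_3, media_4 in the frame of tray below 0.045 m and x of media_1 in the frame of tray between -0.069 and 0.069 m and y of media_1 in the frame of tray between -0.079 and 0.079 m and x of media_2 in the frame of tray between -0.069 and 0.069 m and y of media_2 in the frame of tray between -0.079 and 0.079 m and x of media_3 in the frame of tray between -0.069 and 0.069 m and y of media_3 in the frame of tray between -0.079 and 0.079 m and x of media_4 in the frame of tray between -0.069 and 0.069 m and y of media_4 in the frame of tray between -0.079 and 0.079 m), for 0.2 s.
At the end, for the whole second after the job is handed in: All five grinding cylinders lie inside the tray's rim; the jar stands upright, mouth up (within 4.5 degrees), its base down on the cork mat (within 5 mm) and no more than 30 mm off the mat's centre, released and at rest (all of step 2 and angle between jar's own z axis and vertical below 0.08 rad and height (world z) of jar between 0.002 and 0.011 m and horizontal distance between jar and cork_mat below 0.03 m and linear speed of jar below 0.02 m/s and angular speed of jar below 0.2 rad/s); the robot touches nothing.
It fails at once if one of the lid, bottle, tape reels, tweezers and weight is shifted by more than 30 mm (distance of any of jar_lid, tape_black, wash_bottle, ptfe_tape, tweezers, calibration_mass from where it was at the start of the episode above 0.03 m).
It also fails if it takes over 56 s, if anything falls off the work surface, if the arm or the gripper's body presses on something with over 40 N, if the wrist force passes 120 N, or if a joint passes its speed limit or range.

ROBOT

A 7-joint arm with a two-finger parallel gripper is mounted at the origin on a cart in front of the work surface, level with it; the furniture and walls round the work are solid. World frame = base frame: x ahead of the robot, y to its left, z up, the work surface at z = 0. Lengths are in mm, angles in rad, forces in N, time in s.
With the tool pointing down it reaches from about 400 to 925 mm from the base axis. Payload 4.1 kg.
Tool frame: the origin (TCP) lies on the centre line of the jaws, within the pads' length; the fingertips stand 22 mm ahead of it and the grasp point (between the pads) lies 3 mm ahead of it; z points along the fingers, y is the line along which they close (so a half turn about z gives the same grasp; the last joint's range is limited). The gripper opens to 85 mm and grips with 20 to 120 N. Pads are 22 mm wide; open, the fingers measure 114 mm over their backs; the gripper's body (76 mm by 85 mm) begins 54 mm behind the grasp point. The pads swing forward as they close: fully open they stand 13 mm farther back than shut.
Start: joints at [-1.2, 0.398, 0.045, 1.537, -0.019, 1.207, -0.051], TCP at [294.245, 579.621, 253.347] pointing down, gripper open.
Joint ranges: [-2.82, 2.82], [-0.49, 2.23], [-1.37, 1.46], [0, 2.46], [-1.36, 4.5], [0.23, 2], [-2.94, 2.94]. Speed limits (rad/s): [2.57, 2.57, 3.14, 3.14, 3.14, 3.14, 3.14].

INTERFACE

Orientations are given as a rotation vector (axis times angle).
In Python, from workcell import manip gives the robot as it stands. Calls block until the motion is done:
- manip.move_to(position, orientation): joint-space move of the TCP to a pose.
- manip.servo_line(position, ori=None, max_speed=150, f_stop=None): straight line of the TCP; ori=None keeps the orientation; max_speed is the mean speed in mm/s. With f_stop (N) it stops when the force on the tool has changed by that much, and returns True; else False.
- manip.movej(angles): joint-space move.
- manip.let_go() and manip.close(newtons=None): open the fingers fully, or close them until they stop; newtons is the grip in N (None keeps the last).
- manip.pause(seconds).
- manip.solve_ik(position, orientation): joint angles nearest the present ones, or None.
- manip.sense(): the state.
- manip.grab_frame(name): name is "scene" or "side" or "wrist"; returns (picture, depth): 420x560x3 uint8, blue, green, red; 420x560 float32, mm along the optical axis (not along the pixel's ray), 0 where there is no reading.
- manip.camera_info(name): a dict with "mtx" (3x3 intrinsics, pixels), "extrinsics" (4x4, takes a point from world to camera coordinates). Camera axes: x right, y up, looking along -z (the intrinsics and any distortion apply to the point x, -y, -z); pixel columns grow to the right and rows downward; lengths in mm; the calibration is good to about 2 mm. A picture is of the moment at which its call begins: read the wrist's pose just before it. camera_info takes no time and is no camera call; for the wrist camera it gives the pose at the moment of the call.
A pose or a line that the arm cannot do raises manip.IKError and nothing moves.
- manip.close_job(): hands the job in; it is judged then, once.
The state is a dict: "t": time; "q": joint angles; "qd": joint speeds; "joint_efforts": joint torques, N m; "position": TCP position; "tool_rot": TCP orientation; "wrist_force": force on the tool from outside, world axes, zero at the start; "torque": the same for the moment, N m; "width": finger opening in mm; "finger_force": force on a finger pad.
Only numpy, scipy, OpenCV 4.12 (cv2) and the standard library are available. Lean on these libraries where they do the work, as an engineer would, in place of code of your own. Each camera call takes 0.05 s, during which the arm holds its last target. There are 200 camera calls.

## Working session

There is one attempt and no reset: what is moved stays moved. The work goes in short steps, each a Python script; the robot and the scene stay as the last script left them, time stands still between calls to the robot, and variables do not carry over. Pictures are saved under pics/ and viewed, at most 10 in all, crops included, and the job is handed in when it is done.

```bash
mkdir -p pics
cat > h.py <<'E'
from workcell import manip as m
import numpy as np, cv2
from scipy.spatial.transform import Rotation as R
def world(name,pic_depth=None,info=None):
    p,d=pic_depth or m.grab_frame(name); i=info or m.camera_info(name)
    K=np.array(i["mtx"]);E=np.array(i["extrinsics"])
    v,u=np.mgrid[:d.shape[0],:d.shape[1]]
    x=(u-K[0,2])/K[0,0]*d; y=(v-K[1,2])/K[1,1]*d
    c=np.stack([x,-y,-d],-1)
    return p,d,(c-E[:3,3])@E[:3,:3]
E
python3 - <<'E'
from h import *
for n in("scene","side"):
    p,d,w=world(n); cv2.imwrite(f"pics/{n}0.png",cv2.resize(p,None,fx=1.4,fy=1.4)); np.savez(f"{n}0.npz",p=p,d=d,w=w)
    print(m.camera_info(n)); 
s=m.sense();print(s["t"],s["tool_rot"],s["width"])
E
```

```text
{'mtx': array([[486.41555722,   0.        , 276.52114537],
       [  0.        , 486.41555722, 211.81418663],
       [  0.        ,   0.        ,   1.        ]]), 'extrinsics': array([[-5.54244503e-01, -8.32216837e-01,  1.51052281e-02,
         2.90538645e+02],
       [ 6.30483005e-01, -4.07906345e-01,  6.60381400e-01,
        -3.91561870e+02],
       [-5.43419002e-01,  3.75536350e-01,  7.50778422e-01,
        -1.27770847e+03],
       [ 0.00000000e+00,  0.00000000e+00,  0.00000000e+00,
         1.00000000e+00]])}
{'mtx': array([[514.36248182,   0.        , 281.25908707],
       [  0.        , 514.36248182, 215.40799692],
       [  0.        ,   0.        ,   1.        ]]), 'extrinsics': array([[ 9.49584476e-01, -3.12402129e-01,  2.63483149e-02,
        -4.85158751e+02],
       [ 8.62746047e-02,  3.41187735e-01,  9.36027576e-01,
        -1.21864395e+02],
       [-3.01406729e-01, -8.86564064e-01,  3.50938946e-01,
        -1.26392343e+03],
       [ 0.00000000e+00,  0.00000000e+00,  0.00000000e+00,
         1.00000000e+00]])}
0.1 [-7.30933410e-01 -3.05509208e+00  2.62000400e-03] 85.77528563661164
```

View pics/scene0.png

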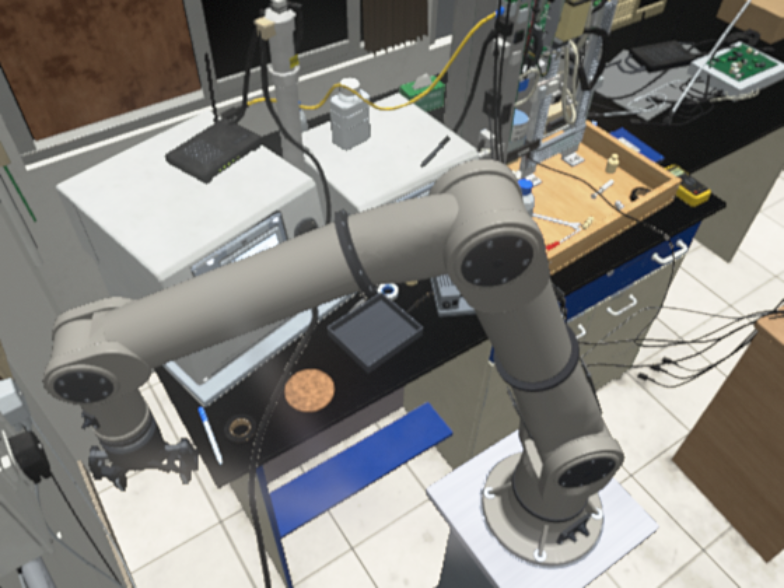

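View pics/side0.png

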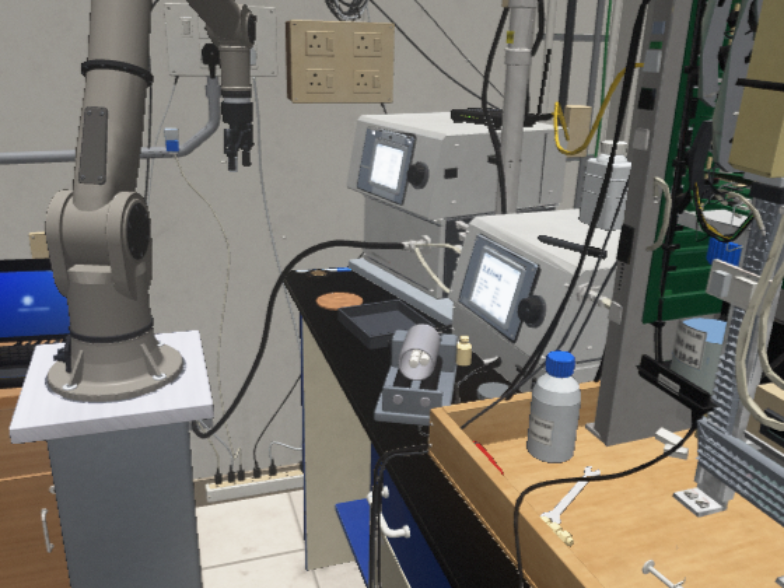

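The scene view shows the tray around (375,332) and the cork mat at (310,390); the arm partly hides the mill at about (455,295). In the side view the jar's mouth faces the camera at (418,350), the mat is at (339,301), the tray at (384,324) and the bearing plate at (412,400).

Run:
```python
from h import *
S=np.load("scene0.npz");D=np.load("side0.npz")
for n,(u,v) in dict(mat=(310,390),tray=(375,332)).items(): print(n,S['w'][int(v/1.4),int(u/1.4)].round())
for n,(u,v) in dict(mat=(339,301),tray=(384,324),jartop=(420,332),mouth=(418,360),plate=(412,402),brass=(463,352),bottle=(555,410),housing=(452,365),lid=(490,388)).items(): print(n,D['w'][int(v/1.4),int(u/1.4)].round())
# cork by color
for n,Z in(("sc",S),("sd",D)):
    h=cv2.cvtColor(Z['p'],cv2.COLOR_BGR2HSV);w=Z['w']
    k=(h[...,0]>5)&(h[...,0]<18)&(h[...,1]>90)&(abs(w[...,2]-6)<6)&(w[...,1]>0)&(w[...,0]>300)&(w[...,0]<800)
    q=w[k];print(n,len(q),cv2.minEnclosingCircle(q[:,:2].astype(np.float32)),np.median(q[:,2]))
    # rough topdown height map
    reg=(w[...,0]>350)&(w[...,0]<900)&(w[...,1]>-350)&(w[...,1]<500)&(w[...,2]>-10)&(w[...,2]<125)&(Z['d']>0)
    q=w[reg]; im=np.zeros((850,550),np.float32); 
    for x,y,z in q: 
        i,j=int(499-y),int(x-350); im[max(0,i-1):i+2,max(0,j-1):j+2]=np.maximum(im[max(0,i-1):i+2,max(0,j-1):j+2],z+10)
    c=cv2.applyColorMap(np.clip(im*2,0,255).astype(np.uint8),cv2.COLORMAP_JET); cv2.imwrite(f"pics/td_{n}.png",c)
a,b=cv2.imread("pics/td_sc.png"),cv2.imread("pics/td_sd.png")
cv2.imwrite("pics/td.png",cv2.resize(np.hstack([a,b])[100:700],(800,436)))
```

```text
mat [459. 240.   8.]
tray [513.  44.  10.]
mat [457. 229.   6.]
tray [511.  68.  10.]
jartop [ 480. -221.  114.]
mouth [ 471. -238.   73.]
plate [ 434. -317.   42.]
brass [ 596. -136.   28.]
bottle [   90. -1231.   570.]
housing [ 547. -201.   38.]
lid [ 597. -256.   13.]
sc 853 ((461.8468933105469, 238.52891540527344), 56.14095687866211) 6.0614009946581655
sd 319 ((445.55078125, 306.6200866699219), 116.05201721191406) 5.526463763992337
```

View pics/td.png

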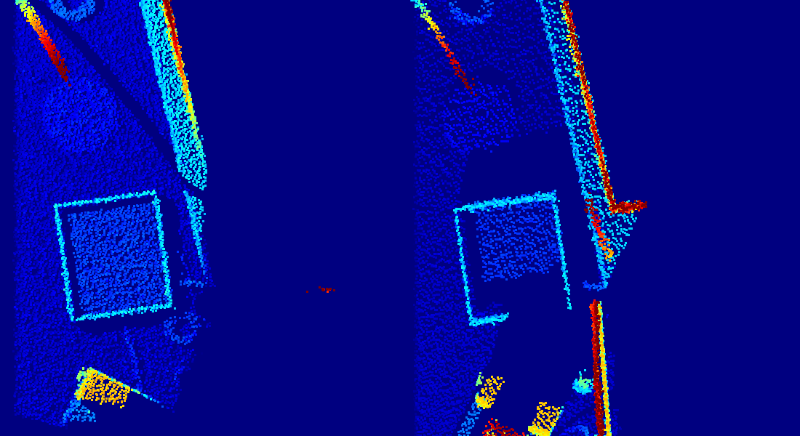

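The top-down height map (scene left, side right) shows the tray rectangle clearly around world (512,50), the mat near (460,238), and the mill with jar near (480,-200) turned by some 25°. Next I fit shapes to these clouds.

Run:
```python
from h import *
from scipy.optimize import least_squares
S=np.load("scene0.npz");D=np.load("side0.npz")
for n,Z in(("sc",S),("sd",D)):
    w=Z['w'][Z['d']>0]; inb=lambda x0,x1,y0,y1,z0,z1:w[(w[:,0]>x0)&(w[:,0]<x1)&(w[:,1]>y0)&(w[:,1]<y1)&(w[:,2]>z0)&(w[:,2]<z1)]
    t=inb(400,590,-70,150,32,42); print(n,"tray",len(t),cv2.minAreaRect(t[:,:2].astype(np.float32)),np.median(t[:,2]))
    hh=inb(400,620,-300,-80,72,82); print(n,"housing",len(hh),cv2.minAreaRect(hh[:,:2].astype(np.float32)) if len(hh)>5 else '',np.median(hh[:,2]))
    j=inb(400,560,-330,-120,88,120); print(n,"jar",len(j),j.min(0).round(),j.max(0).round())
    if len(j)>30:
        # cylinder axis: horizontal at z=85, r=30
        f=lambda p:np.hypot((j[:,0]-p[0])*np.cos(p[1])+(j[:,1]+220)*np.sin(p[1]),j[:,2]-85)-30
        best=min((least_squares(f,[475,a],loss="soft_l1",f_scale=2) for a in(-1,-.6,-.3,0,.3,.6,1)),key=lambda r:r.cost)
        x0,a=best.x; dirn=np.array([-np.sin(a),np.cos(a)]); s=(j[abs(f(best.x))<4][:,:2]-[x0,-220])@dirn
        print("axis pt",x0,-220,"ang",a,"dir",dirn,"s",np.percentile(s,[0,1,50,99,100]),"cost",best.cost)
```

```text
sc tray 270 ((506.75823974609375, 46.23950958251953), (145.4637451171875, 165.00094604492188), 7.159883975982666) 36.45822517978063
sc housing 167 ((492.2942199707031, -137.7720947265625), (41.781654357910156, 66.7631607055664), 69.67162322998047) 76.76707965766184Traceback (most recent call last):
  File "<stdin>", line 8, in <module>
    return umr_minimum(a, axis, None, out, keepdims, initial, where)
ValueError: zero-size array to reduction operation minimum which has no identity
```

Run:
```python
from h import *
from scipy.optimize import least_squares
D=np.load("side0.npz")
w=D['w'][D['d']>0]; inb=lambda x0,x1,y0,y1,z0,z1:w[(w[:,0]>x0)&(w[:,0]<x1)&(w[:,1]>y0)&(w[:,1]<y1)&(w[:,2]>z0)&(w[:,2]<z1)]
j=inb(400,545,-330,-120,80,120); print(len(j),j.min(0).round(),j.max(0).round())
f=lambda p:np.hypot((j[:,0]-p[0])*np.cos(p[1])+(j[:,1]+220)*np.sin(p[1]),j[:,2]-85)-30
best=min((least_squares(f,[475,a],loss="soft_l1",f_scale=2) for a in(-1,-.6,-.3,0,.3,.6,1)),key=lambda r:r.cost)
x0,a=best.x; dirn=np.array([-np.sin(a),np.cos(a)]); s=(j[abs(f(best.x))<4][:,:2]-[x0,-220])@dirn
print("axis pt",x0,-220,"ang",a,"dir",dirn,"s",np.percentile(s,[0,2,50,98,100]),"cost",best.cost)
# bearing plate top z~64
b=inb(380,520,-360,-220,58,68);print("plate",len(b),cv2.minAreaRect(b[:,:2].astype(np.float32)))
# plan: jar frame (z=mouth), tool in jar frame: a=-z sin(th) - radial cos(th)
yaw=a if dirn[1]>0 else a+np.pi
zj=-np.array([*dirn,0])*np.sign(dirn[1])
P=np.array([x0,-220,85]);
for th in np.radians([0,15,25,35]):
    ap=-zj*np.sin(th)+np.array([0,0,-1])*np.cos(th)
    ok=[]
    for sg in(1,-1):
        y=sg*np.cross([0,0,1],zj); Rt=R.from_matrix(np.c_[np.cross(y,ap),y,ap])
        for h in(0,100):
            q=m.solve_ik(P+[0,0,h]-3*ap,Rt.as_rotvec()); ok.append(None if q is None else np.round(q,2))
    print(np.degrees(th),"grasp",ok)
    # place poses: upright on mat, tool azimuth
    for sg in(1,-1):
        g=[]
        for az in range(-180,180,15):
            hd=np.array([np.cos(np.radians(az)),np.sin(np.radians(az)),0]); ap=hd*np.cos(th)-np.array([0,0,1])*np.sin(th)
            y=sg*np.cross(hd,[0,0,1]); Rt=R.from_matrix(np.c_[np.cross(y,ap),y,ap])
            if m.solve_ik(np.array([460,238,64])-3*ap,Rt.as_rotvec()) is not None: g.append(az)
        print("  place",sg,g)
```

```text
509 [ 430. -289.   80.] [ 522. -178.  117.]
axis pt 481.5317201957186 -220 ang -0.4662559710688477 dir [0.44954506 0.89325765] s [-67.49254464 -62.70940061 -21.59140451  32.70107689  36.73738807] cost 620.9150636084764
plate 405 ((449.6280212402344, -267.56634521484375), (120.56706237792969, 89.3221206665039), 71.7780990600586)
0.0 grasp [array([-0.44,  0.64,  1.05,  2.  , -0.71,  0.92,  0.53]), array([-0.43,  0.39,  0.98,  1.92, -0.38,  1.03,  0.24]), array([-0.53,  0.81,  1.26,  2.01, -0.92,  1.06, -2.43]), array([-0.58,  0.57,  1.27,  1.92, -0.61,  1.12, -2.68])]
  place 1 [-105, -90, -75, -60, -45, -30, -15, 60, 75, 90, 105, 120, 135, 150, 165]
  place -1 [-105, -90, -75, -60, -45, -30, -15, 60, 75, 90, 105, 120, 135, 150, 165]
14.999999999999998 grasp [array([-0.12,  0.54,  0.81,  2.  , -0.8 ,  0.97,  0.69]), array([-0.24,  0.4 ,  0.93,  1.92, -0.64,  1.12,  0.53]), array([-0.37,  0.85,  1.26,  2.  , -1.13,  1.28, -2.18]), array([-0.42,  0.6 ,  1.27,  1.92, -0.86,  1.28, -2.41])]
  place 1 [-180, -120, -105, -90, -75, -60, -45, -30, -15, 75, 90, 105, 120, 135, 150, 165]
  place 
[... 314 characters left out ...]
1.44, -2.25])]
  place 1 [-180, -165, -150, -135, -120, -105, -90, -75, -60, -45, -30, -15, 75, 90, 105, 120, 135, 150, 165]
  place -1 [-180, -165, -150, -135, -120, -105, -90, -75, -60, -45, -30, -15, 75, 90, 105, 120, 135, 150, 165]
35.0 grasp [array([-0.04,  0.78,  1.01,  1.98, -1.2 ,  1.43,  1.11]), array([-0.09,  0.6 ,  1.06,  1.92, -1.04,  1.47,  0.93]), array([-0.15,  1.01,  1.26,  1.98, -1.35,  1.67, -1.93]), array([-0.18,  0.76,  1.27,  1.92, -1.16,  1.63, -2.12])]
  place 1 [-180, -165, -150, -135, -120, -105, -90, -75, -60, -45, -30, -15, 75, 90, 105, 120, 135, 150, 165]
  place -1 [-180, -165, -150, -135, -120, -105, -90, -75, -60, -45, -30, -15, 75, 90, 105, 120, 135, 150, 165]
```

Run:
```python
from h import *
D=np.load("side0.npz");w=D['w']
for u,v in((330,247),(290,265),(262,310),(370,240),(232,385),(420,246)):
    i,j=int(v/1.4),int(u/1.4); k=w[i-4:i+5,j-4:j+5].reshape(-1,3); dd=D['d'][i-4:i+5,j-4:j+5].ravel(); print((u,v),k[np.argmin(np.where(dd>0,dd,9e9))].round())
# path check for swing
from h import m
zj=-np.array([.4495,.8933,0]); ap=np.array([0,0,-1.]); y=np.cross([0,0,1],zj); Rt=R.from_matrix(np.c_[np.cross(y,ap),y,ap])
print(m.solve_ik([465,-235,330],Rt.as_rotvec()))
```

```text
(330, 247) [456. 260. 133.]
(290, 265) [388. 370.  63.]
(262, 310) [329. 438. -77.]
(370, 240) [519. 171. 148.]
(232, 385) [ 241.  765. -435.]
(420, 246) [610. 105. 160.]
[-0.69823933  0.36006903  1.38866374  1.7522211  -0.3641962   1.33704205
  0.30011958]
```

The black cable crosses right over the mat at about 135 mm, running from (440,290,120) to (519,171,148), so I'll approach the mat from the robot side, under it. First I swing out with a small radius and look at the mill.

Run:
```python
from h import *
zj=-np.array([.4495,.8933,0]); ap=np.array([0,0,-1.]); y=np.cross([0,0,1],zj); Rt=R.from_matrix(np.c_[np.cross(y,ap),y,ap])
m.move_to([390,260,360],m.sense()["tool_rot"])
try: m.move_to([455,-225,340],Rt.as_rotvec())
except m.IKError as e: print(e)
i=m.camera_info("wrist");p,d,w=world("wrist",None,i);np.savez("wr.npz",p=p,d=d,w=w)
p2,d2,w2=world("scene");np.savez("sc1.npz",p=p2,d=d2,w=w2)
cv2.imwrite("pics/w1.png",np.hstack([p,p2])[:, :] if 0 else cv2.resize(np.hstack([p,p2]),(800,300)))
s=m.sense();print(s["t"],s["position"],s["q"])
```

```text
3.3 [ 455.68792985 -223.64671161  339.86591418] [-0.51157658  0.12667518  0.98053429  1.76149276 -0.10899557  1.31109213
  0.03005102]
```

View pics/w1.png

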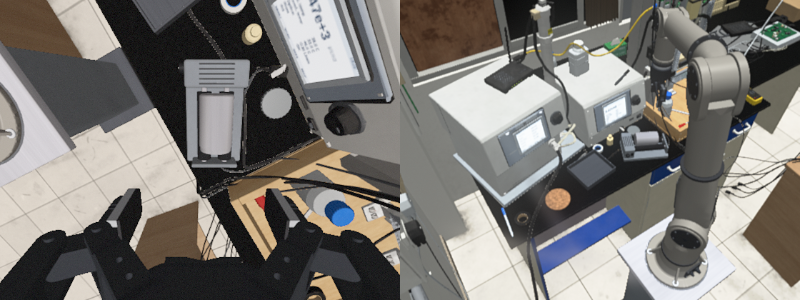

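The wrist view (left) shows the mill from above: housing at (217,75), jar at (215,122), mouth toward the bearing plate at (213,160). The scene view (right) now shows mill, tray and mat unobstructed.

Run:
```python
from h import *
from scipy.optimize import least_squares
for n in("wr","sc1"):
    Z=np.load(n+".npz");w=Z['w'][Z['d']>0]
    inb=lambda x0,x1,y0,y1,z0,z1:w[(w[:,0]>x0)&(w[:,0]<x1)&(w[:,1]>y0)&(w[:,1]<y1)&(w[:,2]>z0)&(w[:,2]<z1)]
    h=inb(430,580,-200,-90,70,84);print(n,"housing",len(h),cv2.minAreaRect(h[:,:2].astype(np.float32)),np.median(h[:,2]))
    j=inb(415,530,-300,-180,88,122)
    f=lambda p:np.hypot((j[:,0]-p[0])*np.cos(p[1])+(j[:,1]+230)*np.sin(p[1]),j[:,2]-85-p[2])-30
    b=least_squares(f,[475,-.46,0],loss="soft_l1",f_scale=2);x0,a,dz=b.x
    u=np.array([-np.sin(a),np.cos(a)]);s=(j[abs(f(b.x))<4][:,:2]-[x0,-230])@u
    lo,hi=np.percentile(s,[1,99]);print(" jar",len(j),x0,a,dz,lo,hi,"mouth",[x0,-230]+u*lo,"base",[x0,-230]+u*hi,"rms",np.median(abs(b.fun)))
    t=inb(400,590,-70,150,33,41)
    if len(t)>30:
        rc=cv2.minAreaRect(t[:,:2].astype(np.float32));print(" tray",rc)
    hs=cv2.cvtColor(Z['p'],cv2.COLOR_BGR2HSV);w3=Z['w']
    k=(hs[...,0]>3)&(hs[...,0]<20)&(hs[...,1]>70)&(abs(w3[...,2]-6)<8)&(abs(w3[...,1]-238)<75)&(abs(w3[...,0]-460)<75)
    q=w3[k]; 
    if len(q)>50: print(" mat",len(q),cv2.minAreaRect(q[:,:2].astype(np.float32)),q.mean(0),np.percentile(q,[1,99],axis=0))
    if n=="sc1":
        for yy in range(80,320,30):
            k=inb(380,640,yy-6,yy+6,75,175); k=k[(k[:,0]<600+(.0*yy))]; print(" cable",yy,len(k),np.median(k,0).round() if len(k) else '')
```

```text
wr housing 3545 ((512.3405151367188, -162.5125732421875), (55.22823715209961, 111.87834930419922), 63.53515625) 76.7508009929495
 jar 3769 478.47269064851173 -0.46246482095760694 -0.8629695687952817 -50.42371975442121 47.23981115388234 mouth [ 455.97587755 -275.12698654] base [ 499.54898584 -187.72247005] rms 0.45238236574283874
 tray ((476.6224365234375, -32.67206573486328), (49.30464553833008, 108.15917205810547), 63.55500793457031)
sc1 housing 412 ((514.0492553710938, -152.0500946044922), (114.23329162597656, 87.79170227050781), 1.4065299034118652) 76.89435164094316
 jar 469 477.9873845406686 -0.4404800269479404 -1.1661308113510935 -46.51392245669688 49.983367553468895 mouth [ 458.15507034 -272.07403351] base [ 499.29897896 -184.78769   ] rms 1.9244449829408374
 tray ((507.1629943847656, 46.36949920654297), (144.2576904296875, 164.10142517089844), 8.347105026245117)
 mat 898 ((463.0538330078125, 238.56724548339844), (106.49270629882812, 111.43470001220703), 69.23056030273438) [459.85503721 240.62211335   5.90784076] [[411.47004527 190.23769005  -1.1218739 ]
 [514.46217337 289.88484014  12.29835929]]
 cable 80 0 
 cable 110 0 
 cable 140 8 [594. 144. 155.]
 cable 170 82 [568. 170. 152.]
 cable 200 23 [502. 200. 147.]
 cable 230 23 [480. 230. 144.]
 cable 260 24 [464. 260. 137.]
 cable 290 31 [444. 290. 127.]
```

```bash
cat >> h.py <<'E'
TH=np.radians(20); SG=1; SGR=53.
u0=np.array([-np.sin(-.4625),np.cos(-.4625),0]); BASE=np.array([499.7,-187.3,85.]) 
TRAY=np.array([507.,46.3]); MAT=np.array([461.,239.])
def tool(d,ph,gp,sg=SG,th=None):
    """jar axis d (unit), hand rolled ph about d, gp=grasp point -> TCP pos, rotvec, approach"""
    th=TH if th is None else th
    d=np.array(d,float)/np.linalg.norm(d)
    ref=np.array([0,0,1.]) if abs(d[2])<.95 else np.array([1.,0,0])
    r=ref-d*(ref@d); r/=np.linalg.norm(r)           # outward radial, hand side
    r=R.from_rotvec(d*ph).apply(r)
    a=-d*np.sin(th)-r*np.cos(th)
    y=sg*np.cross(r,d); return np.array(gp)-3*a,R.from_matrix(np.c_[np.cross(y,a),y,a]).as_rotvec(),a
def axis(az,tilt): # az deg of mouth, tilt deg from vertical
    az,t=np.radians(az),np.radians(tilt); return np.array([np.sin(t)*np.cos(az),np.sin(t)*np.sin(az),np.cos(t)])
E
python3 - <<'E'
from h import *
q0=np.array(m.sense()["q"]); D=np.degrees
for th in(10,20,30):
  th=np.radians(th)
  for sg in(1,-1):
    p,r,a=tool(-u0,0,BASE-u0*SGR,sg,th); qg=m.solve_ik(p,r); print("TH",D(th),sg,"grasp",None if qg is None else np.round(qg,2))
    pl=[]
    mt=np.r_[MAT-[8,6],6+SGR]
    for ph in np.arange(-np.pi,np.pi,np.pi/24):
        p,r,a=tool([0,0,1],ph,mt,sg,th); az=D(np.arctan2(a[1],a[0]))
        if -50<az<110:
            q=m.solve_ik(p,r)
            if q is not None: pl.append((int(az),np.array(q)))
    print(" place",[(az,q.round(1).tolist()) for az,q in pl][::2])
    po=[]
    for az in range(-180,180,30):
        for ph in np.arange(-np.pi,np.pi,np.pi/12):
            d=axis(az,138); mouth=np.r_[TRAY,75]; p,r,a=tool(d,ph,mouth-d*(100-SGR),sg,th)
            if a[2]<-.15:
                q=m.solve_ik(p,r)
                if q is not None:
                    q=np.array(q);dp=min((np.abs(q-x[1]).max() for x in pl),default=9); dg=np.abs(q-qg).max(); po.append((dg+dp,dg,dp,az,ph,int(D(np.arctan2(a[1],a[0]))),a[2],q))
    for x in sorted(po,key=lambda x:x[0])[:5]: print(" pour",np.round(x[:3],2),x[3],round(x[4],2),"aAz",x[5],round(x[6],2),x[7].round(1).tolist())
E
```

```text
TH 10.0 1 grasp [-0.12  0.51  0.77  1.99 -0.68  0.91  0.59]
 place [(67, [-0.4, 1.0, 0.4, 2.4, 4.2, 1.8, -1.6]), (82, [0.8, 1.1, -0.8, 2.2, -1.3, 0.8, -1.8]), (97, [0.0, 0.9, 0.0, 2.1, -1.4, 1.5, -1.7]), (-45, [-1.3, 0.9, 0.2, 2.0, 1.1, 1.4, -1.3]), (-30, [-1.3, 0.9, 0.1, 2.2, 1.3, 1.3, -1.5]), (-15, [-1.4, 0.9, 0.1, 2.4, 1.6, 1.3, -1.7])]
 pour [2.82 1.13 1.7 ] -90 -1.05 aAz 150 -0.2 [0.3, 1.1, -0.4, 1.3, -0.4, 2.0, 0.4]
 pour [3. 1. 2.] -120 -1.05 aAz 120 -0.2 [0.1, 1.0, 0.2, 1.6, -0.9, 1.9, 0.6]
 pour [3.01 0.71 2.3 ] -120 -0.52 aAz 93 -0.44 [-0.1, 0.8, 0.5, 1.9, -1.2, 1.6, 0.8]
 pour [3.06 1.13 1.93] -60 -0.79 aAz 167 -0.34 [0.1, 1.0, -0.4, 1.3, -0.2, 2.0, 0.6]
 pour [3.08 1.   2.07] -90 -0.79 aAz 137 -0.34 [-0.0, 0.9, 0.2, 1.5, -0.7, 1.9, 0.7]
TH 10.0 -1 grasp [-0.4   0.86  1.29  2.   -1.08  1.22 -2.22]
 place [(67, [-0.4, 1.0, 0.4, 2.4, 4.2, 1.8, 1.6]), (82, [0.7, 1.0, -0.6, 2.2, -1.4, 0.9, 1.4]), (97, [0.2, 0.9, -0.2, 2.1, -1.3, 1.3, 1.3]), (-45, [-0.7, 1.0, -0.6, 2.0, 1.4, 1.9, 1.7]), (-30, [-1.1, 0.9, -0.2, 2.2, 1.4, 1.5, 1.6]), (-15, [-2.0, 1.3, 0.8, 2.4, 1.5, 0.5, 1.3])]
 
[... 2796 characters left out ...]

 place [(67, [-0.9, 1.1, 1.1, 2.5, 4.2, 1.8, 1.2]), (82, [0.6, 0.7, -0.7, 2.3, -1.3, 0.6, 1.1]), (97, [0.1, 0.7, -0.2, 2.1, -1.2, 1.0, 1.1]), (-45, [-0.5, 0.8, -0.8, 2.1, 1.3, 1.7, 1.8]), (-30, [-0.7, 0.7, -0.6, 2.2, 1.5, 1.4, 1.8]), (-15, [-1.5, 0.7, 0.4, 2.4, 1.6, 0.8, 1.7])]
 pour [3.21 1.43 1.78] 60 0.26 aAz -133 -0.19 [-0.8, 1.2, 0.7, 1.5, 0.1, 1.8, -0.6]
 pour [3.45 1.52 1.93] 60 0.0 aAz -120 -0.21 [-0.9, 1.1, 0.7, 1.6, 0.2, 1.7, -0.8]
 pour [3.47 1.7  1.77] 90 0.26 aAz -103 -0.19 [-1.1, 1.1, 0.7, 1.7, 0.4, 1.5, -0.6]
 pour [3.5  1.37 2.14] 30 -0.26 aAz -136 -0.19 [-0.8, 1.2, 0.8, 1.5, 0.1, 1.9, -1.0]
 pour [3.57 0.81 2.76] -60 0.26 aAz 106 -0.19 [-0.0, 0.9, 0.4, 1.8, -1.1, 1.9, -1.6]
```

Run:
```python
from h import *
gp=BASE-u0*SGR
p,r,a=tool(-u0,0,gp)
m.move_to(p-110*a,r)
print(m.servo_line(p-25*a,max_speed=120,f_stop=15), m.servo_line(p,max_speed=60,f_stop=12))
s=m.sense();print(s["t"],s["position"]-p,s["wrist_force"],s["q"].round(2) if hasattr(s["q"],'round') else s["q"])
m.close(70); s=m.sense(); print(s["width"],s["finger_force"],s["wrist_force"],s["torque"])
m.servo_line(p+[0,0,15],max_speed=40); s=m.sense(); print(s["t"],s["width"],s["wrist_force"],s["torque"])
```

```text
False False
5.4083 [-0.11507831  0.05954254 -0.29366974] [-0.19312995 -0.49796833 -0.29098688] [-0.02  0.56  0.78  1.98 -0.87  1.05  0.81]
57.27408284625182 74.88394300482469 [-1.94837448  0.06158835  5.27839026] [-0.03144569  0.32544546  0.16471047]
6.3083 57.23971724357848 [ 0.53294917  1.17588392 -2.88849702] [-0.57164036  0.28445418  0.02883439]
```

Run:
```python
from h import *
p,d,w=world("side"); cv2.imwrite("pics/s2.png",cv2.resize(p[190:330,230:400],None,fx=4,fy=4,interpolation=cv2.INTER_CUBIC))
# feasibility of waypoints
def wp(az,tilt,ph,mouth):
    d=axis(az,tilt); return tool(d,ph,np.array(mouth)-d*(100-SGR))
for w in((-116.5,82,0,(455,-276,185)),(-95,82,-.1,(500,50,140)),(-92,82,-.1,(500,50,88)),(-92,100,-.15,(500,50,80)),(-92,115,-.2,(500,50,75)),(-92,130,-.25,(500,50,72)),(-92,142,-.25,(500,50,72))):
    P,r,a=wp(*w); q=m.solve_ik(P,r); print(w[:3],None if q is None else np.round(q,2),a.round(2))
```

```text
(-116.5, 82, 0) [-0.25  0.42  0.95  1.92 -0.61  1.1   0.52] [ 0.09  0.19 -0.98]
(-95, 82, -0.1) [-0.78  0.44  0.82  1.97 -0.63  1.04  0.26] [-0.08  0.22 -0.97]
(-92, 82, -0.1) [-0.72  0.51  0.75  2.01 -0.7   0.96  0.38] [-0.09  0.21 -0.97]
(-92, 100, -0.15) [-0.42  0.54  0.59  1.98 -0.9   1.14  0.66] [-0.12  0.5  -0.86]
(-92, 115, -0.2) [-0.21  0.63  0.48  1.94 -1.01  1.35  0.84] [-0.16  0.71 -0.69]
(-92, 130, -0.25) [-0.03  0.74  0.37  1.88 -1.06  1.55  0.97] [-0.2   0.85 -0.48]
(-92, 142, -0.25) [ 0.09  0.83  0.28  1.85 -1.1   1.68  1.08] [-0.2   0.94 -0.29]
```

View pics/s2.png

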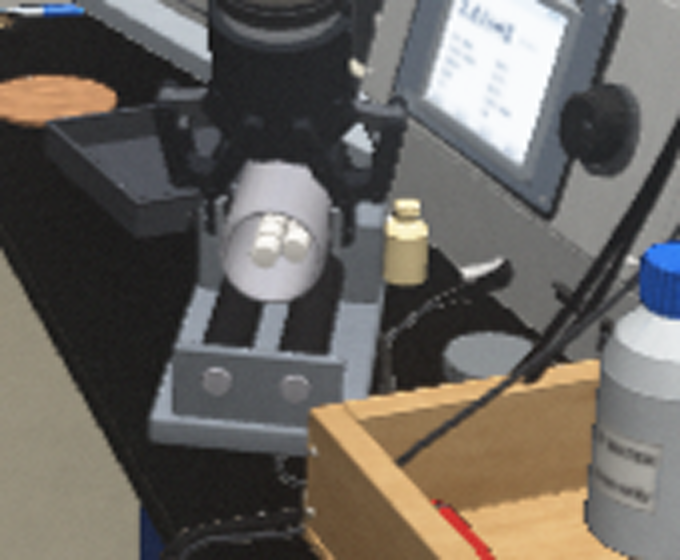

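The jar (mouth at (275,245)) is held mid-length and lifted off the rollers, with the cylinders still inside. I carry it mouth slightly up to the tray and tip it gradually.

```bash
cat >> h.py <<'E'
def wp(az,tilt,ph,mouth):
    d=axis(az,tilt); return tool(d,ph,np.array(mouth)-d*(100-SGR))
def go(w,v=150):
    P,r,a=wp(*w); return m.servo_line(P,r,max_speed=v)
E
python3 - <<'E'
from h import *
go((-116.5,82,0,(455,-276,185)),120)
go((-95,82,-.1,(500,50,140)),170)
go((-92,84,-.1,(500,50,88)),100)
go((-92,100,-.15,(500,50,78)),25)
s=m.sense();print(s["t"],s["width"],s["wrist_force"])
go((-92,115,-.2,(500,50,72)),25)
s=m.sense();print(s["t"],s["width"],s["wrist_force"])
go((-92,130,-.25,(500,50,70)),25)
s=m.sense();print(s["t"],s["width"],s["wrist_force"])
go((-92,142,-.25,(500,50,72)),30)
m.pause(.3)
s=m.sense();print(s["t"],s["width"],s["wrist_force"])
p,d,w=world("scene"); p2,_,_=world("side")
cv2.imwrite("pics/s3.png",np.hstack([cv2.resize(p[170:300,180:330],(460,400)),cv2.resize(p2[170:300,180:310],(340,340)) [:400] if 0 else cv2.resize(p2[170:300,180:310],(340,400))]))
E
```

```text
10.375 57.23167923698314 [-0.23034679  0.04005012 -2.48757998]
10.7917 57.39446842894115 [ 1.03656348 -0.22294012 -1.99699532]
11.3583 57.303209653028816 [ 0.45811289 -1.07165894 -2.29071961]
12.175 57.40678581015411 [ 0.13200225  0.22442183 -2.87039168]
```

View pics/s3.png

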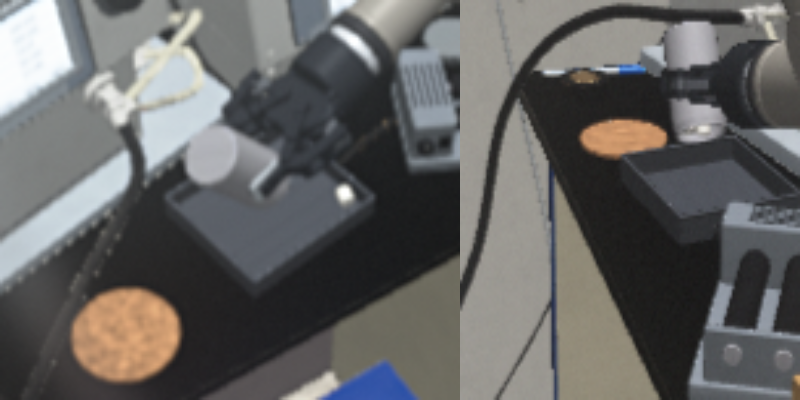

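Only one or two cylinders are out (one at (345,193) in the scene crop); more sit in the mouth (side crop (697,130)). I tip further and shake.

Run:
```python
from h import *
for w in((-92,152,-.25),(-92,160,-.25),(-92,165,-.25),(-92,152,-.5),(-92,160,-.8)):
    P,r,a=wp(*w,(500,45,76)); q=m.solve_ik(P,r); print(w,None if q is None else np.round(q,2),a.round(2))
def tr(w,v):
    try: go(w,v); return True
    except m.IKError as e: print("ik",w[:3]); return False
for t in(152,160):
    tr((-92,t,-.25,(500,45,76)),60)
    m.pause(.2); s=m.sense();print(s["t"],s["wrist_force"])
    for k in range(3):
        P=np.array(m.sense()["position"]); m.servo_line(P+[0,8,0],max_speed=150); m.servo_line(P,max_speed=150)
    m.pause(.3); s=m.sense();print(s["t"],s["wrist_force"],s["width"])
p,d,w=world("scene"); p2,_,_=world("side")
cv2.imwrite("pics/s4.png",np.hstack([cv2.resize(p[170:300,180:330],(460,400)),cv2.resize(p2[170:300,180:310],(340,400))]))
```

```text
(-92, 152, -0.25) [ 0.13  0.92  0.28  1.81 -1.14  1.83  1.17] [-0.2   0.97 -0.13]
(-92, 160, -0.25) [ 0.18  0.98  0.23  1.78 -1.15  1.92  1.22] [-0.2   0.98  0.01]
(-92, 165, -0.25) None [-0.91 -0.13  0.4 ]
(-92, 152, -0.5) [ 0.09  0.99  0.26  1.65 -1.01  1.96  1.05] [-0.42  0.9  -0.09]
(-92, 160, -0.8) [ 0.42  1.14 -0.36  1.45 -0.65  1.96  0.71] [-0.65  0.76  0.1 ]
12.8667 [-1.13802452 -0.2561657  -1.63212685]
14.6667 [ 0.43401881  0.21774639 -1.61610672] 56.97004674174593
15.1583 [-0.16429991  0.06109477 -1.59181731]
16.9583 [-0.65990717 -0.12714155 -2.50488573] 57.561944530488795
```

View pics/s4.png

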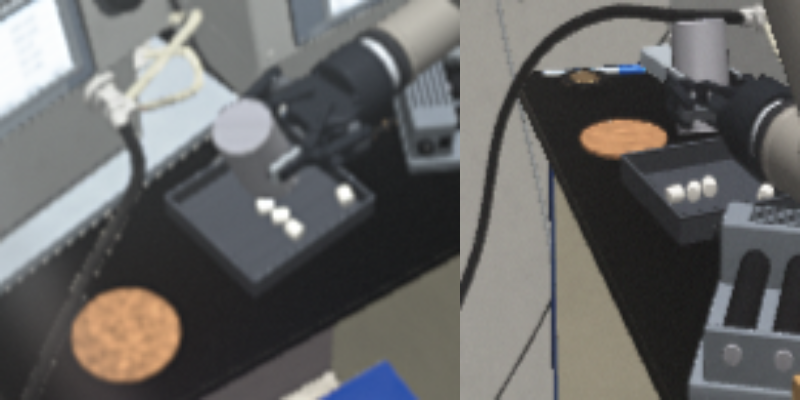

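Four cylinders are visible in the tray (three near (280,215), one at (345,193)); the fifth is hidden or still inside. I raise the jar a little and look again.

Run:
```python
from h import *
P=np.array(m.sense()["position"])
for dz in(50,40,30):
    try: m.servo_line(P+[0,0,dz],max_speed=100);break
    except m.IKError: print("no",dz)
m.pause(.3)
s=m.sense();print(s["t"],s["wrist_force"],s["q"].round(2))
out=[]
for n in("scene","side","wrist"):
    p,d,w=world(n); g=p.astype(int)
    k=((g.min(-1)>150)&(np.ptp(g,axis=-1)<30)&(w[...,2]>14)&(w[...,2]<45)&(abs(w[...,0]-507)<80)&(abs(w[...,1]-46)<95)&(d>0)).astype(np.uint8)
    c,l,st,ce=cv2.connectedComponentsWithStats(k)
    for i in range(1,c):
        if st[i,4]>4: print(n,st[i,4],ce[i].round(),w[l==i].mean(0).round())
    out.append(p)
cv2.imwrite("pics/s5.png",np.hstack([cv2.resize(out[0][170:300,180:330],(440,381)),cv2.resize(out[1][170:300,180:310],(360,381))]))
cv2.imwrite("pics/w5.png",out[2])
```

```text
18.0083 [ 0.58104199 -0.18040645 -2.00136533] [ 0.2   0.89  0.2   1.8  -1.14  1.93  1.15]
scene 24 [292. 232.] [474. -24.  28.]
scene 78 [271. 240.] [487.  46.  26.]
side 25 [275. 230.] [506.  44.  24.]
side 23 [269. 231.] [487.  38.  25.]
side 24 [262. 232.] [466.  36.  25.]
side 19 [297. 232.] [559.  12.  26.]
```

View pics/s5.png

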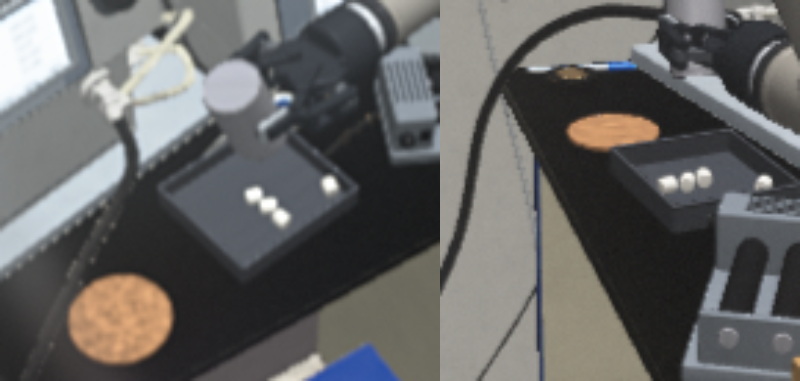

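All five are out: side sees (506,44), (487,38), (466,36) and (559,12), and the scene sees a fifth one at (474,-24), which the housing hides from the side camera. All lie within the rim. Next I roll the jar upright, keeping clear of the cable.

Run:
```python
from h import *
q0=m.sense()["q"]
for ph in np.radians(np.arange(-180,180,5)):
    o=[]
    for gp in((430,110,140),(400,200,110),(451,232,59)):
        p,r,a=tool([0,0,1],ph,gp); az=np.degrees(np.arctan2(a[1],a[0]))
        if 75<az<125: q=m.solve_ik(p,r); o.append(None if q is None else np.round(q,2).tolist())
    if o: print(round(ph,3),round(az),o)
```

```text
-1.745 80 [[0.32, 0.55, 0.04, 2.28, -1.3, 1.31, -1.88], [0.88, 0.75, -0.83, 2.39, -1.31, 0.72, -1.88], [0.83, 0.97, -0.89, 2.28, -1.3, 0.54, -1.85]]
-1.658 85 [[0.1, 0.59, 0.29, 2.23, -1.28, 1.46, -1.86], [0.6, 0.65, -0.52, 2.34, -1.31, 0.96, -1.87], [0.6, 0.85, -0.63, 2.23, -1.31, 0.8, -1.86]]
-1.571 90 [[-0.09, 0.67, 0.5, 2.18, -1.27, 1.61, -1.82], [0.3, 0.62, -0.19, 2.29, -1.31, 1.17, -1.85], [0.42, 0.8, -0.43, 2.17, -1.28, 0.97, -1.88]]
-1.484 95 [[-0.2, 0.74, 0.64, 2.13, -1.25, 1.73, -1.78], [-0.01, 0.64, 0.17, 2.24, -1.31, 1.38, -1.81], [0.22, 0.78, -0.2, 2.12, -1.27, 1.14, -1.87]]
-1.396 100 [[-0.24, 0.77, 0.67, 2.08, -1.2, 1.79, -1.76], [-0.25, 0.71, 0.44, 2.2, -1.31, 1.56, -1.77], [-0.02, 0.79, 0.07, 2.07, -1.29, 1.34, -1.85]]
-1.309 105 [[-0.27, 0.8, 0.69, 2.03, -1.16, 1.83, -1.75], [-0.34, 0.77, 0.54, 2.14, -1.28, 1.66, -1.75], [-0.23, 0.84, 0.31, 2.02, -1.31, 1.52, -1.81]]
-1.222 110 [[-0.29, 0.83, 0.69, 1.98, -1.11, 1.87, -1.73], [-0.38, 0.8, 0.57, 2.09, -1.23, 1.71, -1.74], [-0.33, 0.89, 0.43, 1.96, -1.29, 1.63, -1.79]]
-1.134 115 [[-0.31, 0.85, 0.69, 1.93, -1.07, 1.9, -1.72], [-0.41, 0.82, 0.59, 2.04, -1.18, 1.75, -1.74], [-0.38, 0.93, 0.49, 1.91, -1.25, 1.7, -1.78]]
-1.047 120 [[-0.32, 0.87, 0.69, 1.88, -1.02, 1.92, -1.7], [-0.43, 0.84, 0.6, 1.99, -1.13, 1.79, -1.73], [-0.41, 0.96, 0.52, 1.85, -1.21, 1.75, -1.78]]
```

Run:
```python
from h import *
ph=-1.309
p,r,a=tool([0,0,1],ph,(440,100,150)); m.move_to(p,r)
s=m.sense();print(s["t"],s["position"]-p,s["wrist_force"],s["width"])
p,r,a=tool([0,0,1],ph,(400,200,112)); m.servo_line(p,r,max_speed=150)
m.pause(.2); 
for n in("scene","side"):
    P,d,w=world(n); np.savez(n+"6.npz",p=P,d=d,w=w); g=P.astype(int)
    k=((g.min(-1)>150)&(np.ptp(g,axis=-1)<30)&(w[...,2]>14)&(w[...,2]<45)&(abs(w[...,0]-507)<80)&(abs(w[...,1]-46)<95)&(d>0)).astype(np.uint8)
    c,l,st,ce=cv2.connectedComponentsWithStats(k)
    for i in range(1,c):
        if st[i,4]>4: print(n,st[i,4],w[l==i].mean(0).round())
a,b=np.load("scene6.npz")['p'],np.load("side6.npz")['p']
cv2.imwrite("pics/s6.png",np.hstack([cv2.resize(a[170:320,160:330],(440,388)),cv2.resize(b[120:270,170:310],(360,388))]))
s=m.sense();print(s["t"],s["wrist_force"])
```

```text
20.6333 [ 0.06251656 -0.00699413 -0.016984  ] [-0.36182976 -0.2760003  -2.43333632] 57.337856668608765
scene 24 [475. -25.  26.]
scene 11 [461.  42.  26.]
side 24 [506.  45.  24.]
side 23 [487.  38.  25.]
side 21 [467.  36.  25.]
side 19 [559.  12.  26.]
21.8417 [ 0.14540928  0.25569943 -2.31061151]
```

View pics/s6.png

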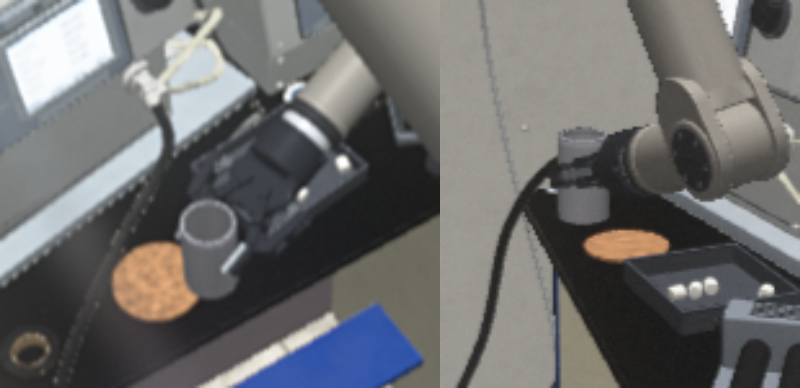

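The jar is upright and looks empty (scene crop mouth (208,220)); it hangs left of the cable and above the bench next to the mat. I check its tilt and position in the grip from the clouds before placing it.

Run:
```python
from h import *
from scipy.optimize import least_squares
pts=[]
for n in("scene","side"):
    Z=np.load(n+"6.npz");w=Z['w'];g=Z['p'].astype(int)
    k=(np.linalg.norm(w[...,:2]-[400,200],axis=-1)<45)&(w[...,2]>62)&(w[...,2]<148)&(Z['d']>0)&(g.min(-1)>75)
    q=w[k];pts.append(q)
    f=lambda p:np.hypot(q[:,0]-p[0]-p[2]*(q[:,2]-105),q[:,1]-p[1]-p[3]*(q[:,2]-105))-30
    b=least_squares(f,[400,200,0,0],loss="soft_l1",f_scale=1.5);print(n,len(q),b.x.round(3),np.median(abs(b.fun)))
    k=(np.linalg.norm(w[...,:2]-[400,200],axis=-1)<35)&(Z['d']>0); print("z range",np.percentile(w[k][:,2],[1,5,50,95,99]).round())
q=np.vstack(pts);b=least_squares(f,[400,200,0,0],loss="soft_l1",f_scale=1.5);print("both",b.x.round(3))
```

```text
scene 592 [ 3.99882e+02  2.02243e+02 -2.90000e-02  2.00000e-03] 1.5294816038269232
z range [-869. -863.   89.  159.  647.]
side 312 [ 3.99828e+02  2.01499e+02  2.10000e-02 -2.50000e-02] 1.9750918269270645
z range [ -8.  -2.  83. 156. 158.]
both [ 3.99621e+02  2.02047e+02 -1.60000e-02  2.00000e-03]
```

Run:
```python
from h import *
ph=-1.309
p,r,a=tool([0,0,1],ph,(451,232,69)); m.servo_line(p,r,max_speed=80)
p,r,a=tool([0,0,1],ph,(451,232,56)); print(m.servo_line(p,r,max_speed=15,f_stop=6))
s=m.sense();print(s["t"],s["position"]-p,s["wrist_force"])
m.let_go(); m.pause(.3); s=m.sense();print(s["t"],s["width"],s["wrist_force"])
m.servo_line(np.array(s["position"])-90*a,max_speed=80)
s=m.sense();print(s["t"],s["wrist_force"])
for n in("scene","side"):
    P,d,w=world(n); np.savez(n+"7.npz",p=P,d=d,w=w)
a,b=np.load("scene7.npz")['p'],np.load("side7.npz")['p']
cv2.imwrite("pics/s7.png",np.hstack([cv2.resize(a[170:320,160:330],(440,388)),cv2.resize(b[120:270,170:310],(360,388))]))
from scipy.optimize import least_squares
for n in("scene","side"):
    Z=np.load(n+"7.npz");w=Z['w'];g=Z['p'].astype(int)
    k=(np.linalg.norm(w[...,:2]-[451,232],axis=-1)<42)&(w[...,2]>14)&(w[...,2]<95)&(Z['d']>0)&(g.min(-1)>75);q=w[k]
    f=lambda p:np.hypot(q[:,0]-p[0]-p[2]*(q[:,2]-55),q[:,1]-p[1]-p[3]*(q[:,2]-55))-30
    x=least_squares(f,[451,232,0,0],loss="soft_l1",f_scale=1.5);print(n,len(q),x.x.round(3))
```

```text
True
23.5667 [-0.06930581 -0.02120572  3.91971699] [ 0.03061741 -0.68676949  3.94803222]
24.2667 85.23524905884857 [-0.62889987  0.89092294 -0.97204752]
25.5417 [-0.32902951  0.61724914 -0.40822619]
scene 513 [ 4.50775e+02  2.35532e+02 -2.00000e-02  1.20000e-02]
side 373 [ 4.50647e+02  2.33858e+02  8.00000e-03 -9.00000e-03]
```

View pics/s7.png

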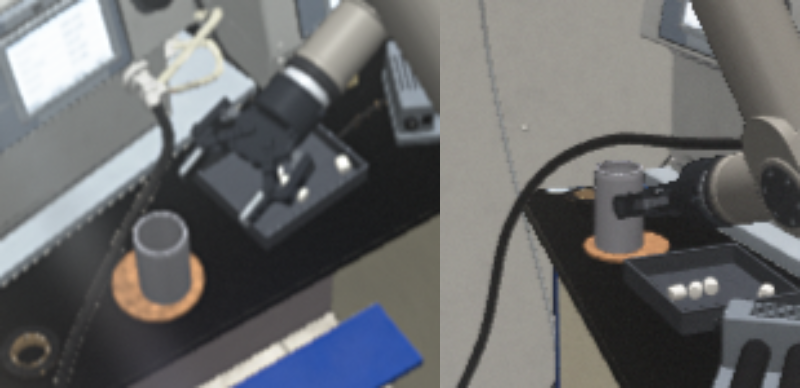

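The jar stands upright on the mat at about (451,235), 11 mm off centre. The gripper is clear and all the cylinders are in the tray, so I'm handing the job in.

```bash
python3 -c "
from h import *
print(m.close_job())"
```

```text
the job is handed in; nothing more can be done
None
```

I handed the job in at about 26 s: all five cylinders are in the tray, and the empty jar stands upright and released on the cork mat, about 11 mm off centre. The hand-in returned no verdict.

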